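Separate drill cores from sawn slabs on the tipping board

ROBOT

A 7-joint arm with a two-finger parallel gripper is mounted at the origin on a cart in front of the work surface, level with it; the furniture and walls round the work are solid. World frame = base frame: x ahead of the robot, y to its left, z up, the work surface at z = 0. Lengths are in m, angles in rad, forces in N, time in s.
With the tool pointing down it reaches from about 0.425 to 0.875 m from the base axis. Payload 8.4 kg.
Tool frame: the origin (TCP) lies at the very end of the fingers, on their centre line; the grasp point (between the pads) lies 19 mm behind it; z points along the fingers, y is the line along which they close (so a half turn about z gives the same grasp; the last joint's range is limited). The gripper opens to 85 mm and grips with 20 to 120 N. Pads are 22 mm wide; open, the fingers measure 114 mm over their backs; the gripper's body (76 mm by 85 mm) begins 54 mm behind the grasp point. The pads swing forward as they close: fully open they stand 13 mm farther back than shut.
Start: joints at [-1.29, 0.333, 0.04, 1.465, -0.013, 1.343, -0.059], TCP at [0.241, 0.604, 0.231] pointing down, gripper open.
Joint ranges: [-2.58, 2.58], [-0.38, 2.09], [-1.3, 1.39], [0.25, 2.4], [-1.5, 4.64], [0.08, 2.09], [-2.65, 2.65]. Speed limits (rad/s): [2.22, 2.22, 2.79, 2.79, 3.14, 3.14, 3.14].

INTERFACE

Orientations are given as [roll, pitch, yaw] about the fixed x, y, z axes, in that order (R = Rz(yaw) Ry(pitch) Rx(roll)).
In Python, from plant import r, eyes gives the robot as it stands.
- The arm moves only by the tool drive_tool, never from a script. Its argument "motion" is a list of rows, each a list of 3 entries, a list of its own where there are three numbers: the finger opening in m, from 0 to 0.0854, then the shift along the world's x, y, z in m, then the turn about the world's z in degrees. A call has 1 to 12 rows; each row is the pose to reach, as a shift and turn from the pose commanded when the call began; what a row does not reach only later rows make up. A row lasts 1/12 s, in which the tool goes at most 41.7 mm and 7.16 degrees, less where a joint would pass 70% of its speed; a pose out of reach is approached as far as the arm can. A call with a gripper value outside its range is refused whole. The fingers move at their own pace and stop on an object; "grip_force" is the grip in N (left out, the last holds). Time passes only in rows, so rows that repeat a pose let the fingers close. It gives the time, the measured TCP pose, the force, the opening and the grip force at its end, in the units of the state.
- r.sense(): the state, without advancing time (a new reading comes with each control period).
- eyes.capture(name): name is "scene" or "top"; returns a dict with "color" (480x640x3 uint8, red, green, blue), "z_map" (480x640 float32, m along the optical axis (not along the pixel's ray), 0 where there is no reading), "fx", "fy", "cx", "cy" (pixels), "R" (3x3) and "t" (3): a world point X has camera coordinates R X + t. Camera axes: x right, y down, z forward; pixel columns grow to the right and rows downward; lengths in m; the calibration is good to about 2 mm. A picture is of the moment at which its call begins.
- r.sign_off(): hands the job in; it is judged then, once.
The state is a dict: "t": time; "joint_pos": joint angles; "dq": joint speeds; "tau": joint torques, N m; "ee_pos": TCP position; "tcp_rot": TCP orientation; "wrist_force": force on the tool from outside, world axes, zero at the start; "moment": the same for the moment, N m; "grip_width": finger opening in m; "grip_force": force on a finger pad.
Only numpy, scipy, OpenCV 4.12 (cv2) and the standard library are available. Lean on these libraries where they do the work, as an engineer would, in place of code of your own. Each camera call takes 0.05 s, during which the arm holds its last target. There are 200 camera calls.

TASK

Sort the mixed rock samples lying on the tipping board. Wind the board up with its round knob, clockwise seen from above, until the slip clutch lets go because the board is against its stop, and then stop turning (no more than a quarter turn past the first slip): the round drill cores must roll off into the catch box by themselves, without being handled, while the flat slabs stay on the board. Leave the board tipped, take both slabs off it and lay them flat and side by side on the floor of the low wooden tray, and do not disturb the other tools.

Things in the scene. Friction and masses are not known exactly. Their poses are not given: they have to be found in the camera images.
- tip_stand: The grey stand of the tipping board, fixed to the table. Origin on the table top under the middle of the board; x runs along the board's tipping axle towards the knob, y points from the low (catch box) end to the high end, z up. The board's axle lies along x about 96 mm above the table. The knob's vertical axis is at x = +150 mm, y = 0; the open catch box is at y = -88 to -222 mm.
- sort_board (a joint): Tilt of the board in rad: 0 level (as it starts), growing as the knob is turned clockwise; then the end at the catch box goes down and the other end up. The board turns one seventh as far as the knob drives it and stays where it is left (worm gear). A fixed stop ends the travel; its place is to be felt.
- board_mid (a point): Middle of the board's upper surface (black rubber mat with ribs across the slope, 8.8 mm apart; its height is that of the rib tops), 97 mm above the table and on the tipping axle to within 5 mm; its axes tilt with the board: x along the axle towards the knob, y up the slope, z square to the board. Clear mat 170 mm in x and 220 mm in y; 10 mm wide wooden rails, 19 mm higher than the mat, along both sides; both ends are open.
- knob_grip (a point): The black fluted round knob on the grey gear post beside the board, 46 mm in diameter and 30 mm tall, vertical axis, top about 161 mm above the table; this point is on the axis half-way up the knob. Turning about z: clockwise seen from above winds the board up. Turning it takes about 0.16 N m until the board reaches its stop; from then on the clutch slips at about 0.42 N m, and the knob turns without moving anything. The knob may be released and grasped again at any angle.
- clutch_knob (a joint): How far the knob has slipped in its clutch, rad: 0 at the start, grows when the knob is turned clockwise past the board's stop. Does not change while the clutch holds and the knob drives the board.
- catch_box (a point): Middle of the felt floor of the sheet-metal catch box under the board's low end, 8 mm above the table; axes as the stand. Inside 207 mm (x) by 126 mm (y), side walls 65 mm, far wall 89 mm high.
- core_a: Round drill core of grey banded rock, 34 mm in diameter, 66 mm long; origin at its centre, x along its axis. Starts lying on the board across the slope. The cores rest between the mat's ribs, which hold them back until the board is well tipped (8 to 17 degrees); the stop lies just beyond that.
- core_b: Round drill core, 30 mm in diameter, 62 mm long; origin at its centre, x along its axis. Starts on the board across the slope.
- core_c: Round drill core, 34 mm in diameter, 66 mm long; origin at its centre, x along its axis. Starts on the board across the slope.
- slab_a_mid (a point): Centre of the larger flat sawn slab of the same grey rock, 66 mm (x) by 44 mm (y) by 18 mm thick (z). Starts flat on the board, long side roughly across the slope.
- slab_b_mid (a point): Centre of the smaller flat sawn slab, 62 mm (x) by 40 mm (y) by 16 mm thick (z). Starts flat on the board, long side roughly across the slope.
- tray_floor (a point): Middle of the felt floor of the low wooden slab tray, 8 mm above the table; inside 124 mm (x) by 204 mm (y), walls 8 mm thick rising 18 mm above its floor. Fixed to the table.
- lamp_low (a point): Lowest point of the magnifier lamp head that hangs behind the middle of the table, a disc about 150 mm across; fixed and solid. Cross the table nearer the robot than this.
- caliper: Caliper, 190 mm long, lying loose on the table between stand and tray: bystander, leave it. Origin at the middle of its underside.
- marker_black: Black and grey marker pen, 135 mm long, lying loose beyond the tray: bystander, leave it. Origin at the middle of its underside.
- brush_2: Flat brush, 181 mm long, lying loose on the left of the table: bystander, leave it. Origin at the middle of its underside.
- tape_measure: Yellow tape measure, 83 mm long, standing loose right of the stand: bystander, leave it. Origin at the middle of its underside.

How it is judged:
On the way:
1. all three cores have rolled into the catch box while both slabs lie on the board (x of core_a in the frame of catch_box between -0.1 and 0.1 m and y of core_a in the frame of catch_box between -0.066 and 0.066 m and z of each of core_a, core_b, core_c in the frame of catch_box below 0.055 m and x of core_b in the frame of catch_box between -0.1 and 0.1 m and y of core_b in the frame of catch_box between -0.066 and 0.066 m and x of core_c in the frame of catch_box between -0.1 and 0.1 m and y of core_c in the frame of catch_box between -0.066 and 0.066 m and x of slab_a_mid in the frame of board_mid between -0.095 and 0.095 m and y of slab_a_mid in the frame of board_mid between -0.11 and 0.11 m and z of slab_a_mid in the frame of board_mid between 0 and 0.02 m and x of slab_b_mid in the frame of board_mid between -0.095 and 0.095 m and y of slab_b_mid in the frame of board_mid between -0.11 and 0.11 m and z of slab_b_mid in the frame of board_mid between 0 and 0.02 m), for 0.2 s.
At the end, for the whole second after the job is handed in: All three cores lie in the catch box; both slabs lie flat (within 9 degrees) on the floor of the wooden tray, not one on the other; the board is still tipped (more than 0.25 rad), and the knob's clutch has slipped by at least 0.05 rad (x of core_a in the frame of catch_box between -0.1 and 0.1 m and y of core_a in the frame of catch_box between -0.066 and 0.066 m and z of each of core_a, core_b, core_c in the frame of catch_box below 0.055 m and x of core_b in the frame of catch_box between -0.1 and 0.1 m and y of core_b in the frame of catch_box between -0.066 and 0.066 m and x of core_c in the frame of catch_box between -0.1 and 0.1 m and y of core_c in the frame of catch_box between -0.066 and 0.066 m and x of slab_a_mid in the frame of tray_floor between -0.062 and 0.062 m and y of slab_a_mid in the frame of tray_floor between -0.102 and 0.102 m and z of each of slab_a_mid, slab_b_mid in the frame of tray_floor below 0.013 m and angle between each of slab_a_mid, slab_b_mid's own z axis and vertical below 0.15 rad and x of slab_b_mid in the frame of tray_floor between -0.062 and 0.062 m and y of slab_b_mid in the frame of tray_floor between -0.102 and 0.102 m and value of joint sort_board above 0.25 rad and value of joint clutch_knob above 0.05 rad); the robot touches nothing.
It fails at once if the knob is turned on by more than about a quarter turn (1.6 rad) after its clutch has begun to slip (value of joint clutch_knob above 1.6 rad).
It fails at once if a core is handled: touched by the gripper (contact force between the fingers and core_a above 0.5 N or contact force between the fingers and core_b above 0.5 N or contact force between the fingers and core_c above 0.5 N).
It fails at once if a bystanding tool is shifted by more than 30 mm (distance of any of caliper, marker_black, brush_2, tape_measure from where it was at the start of the episode above 0.03 m).
It also fails if it takes over 66 s, if anything falls off the work surface, if the arm or the gripper's body presses on something with over 40 N, if the wrist force passes 120 N, or if a joint passes its speed limit or range.

## Working session

There is one attempt and no reset: what is moved stays moved. The work goes in short steps, Python scripts to look and compute and a tool call to move; the robot and the scene stay as the last step left them, time stands still between calls to the robot, and variables do not carry over. Pictures are saved under pics/ and viewed, at most 10 in all, crops included, and the job is handed in when it is done.

Besides the shell and the picture viewer there is one more tool, called after "Emit:" by a JSON object that holds its "name" and its "arguments", one argument or row to a line. drive_tool: Moves the arm, as the interface text tells. Its arguments: {"type":"object","properties":{"motion":{"type":"array","items":{"type":"array"}},"grip_force":{"type":"number"}},"required":["motion"]}

```bash
mkdir -p pics
cat > h.py <<'E'
import numpy as np, cv2
from plant import r, eyes
def cap(n,f=None):
    c=eyes.capture(n)
    if f: cv2.imwrite('pics/'+f,c["color"][:,:,::-1])
    return c
def pts(c):
    z=c["z_map"];v,u=np.mgrid[:480,:640]
    P=np.stack([(u-c["cx"])/c["fx"]*z,(v-c["cy"])/c["fy"]*z,z],-1)
    W=(P-c["t"])@c["R"]; W[z==0]=np.nan
    return W
E
python3 - <<'E'
from h import *
for n in("scene","top"):
    c=cap(n,n+"0.png"); np.save(n+"0.npy",pts(c)); print(n,(-c["R"].T@c["t"]).round(3),c["fx"])
print(r.sense())
E
```

```text
scene [ 0.277 -1.413  1.026] 617.1536891655501
top [ 0.323 -0.118  1.878] 587.9626357415141
{'t': 0.1, 'joint_pos': array([-1.29022106,  0.33387499,  0.03986501,  1.4661883 , -0.01338984,
        1.34330395, -0.05848104]), 'dq': array([-0.00041045, -0.00156517, -0.00202144, -0.00246197,  0.00030761,
       -0.00161158, -0.0015608 ]), 'tau': array([ 3.83476261e-03, -6.60006595e+01,  1.37057584e+00, -4.06471324e+01,
        1.72469899e-02,  9.00410058e-03,  2.73092354e-05]), 'ee_pos': array([0.24083005, 0.60328938, 0.23048496]), 'tcp_rot': array([-3.14008774e+00,  1.08812629e-04,  2.76183089e+00]), 'wrist_force': array([0.95026837, 0.1942214 , 0.00311648]), 'moment': array([-0.02658575, -0.00651625, -0.00536996]), 'grip_force': 0.0, 'grip_width': 0.085441516769568}
```

View pics/top0.png

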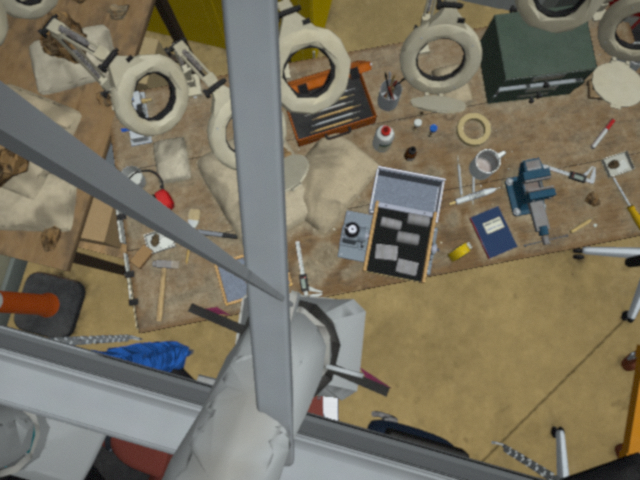

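View pics/scene0.png

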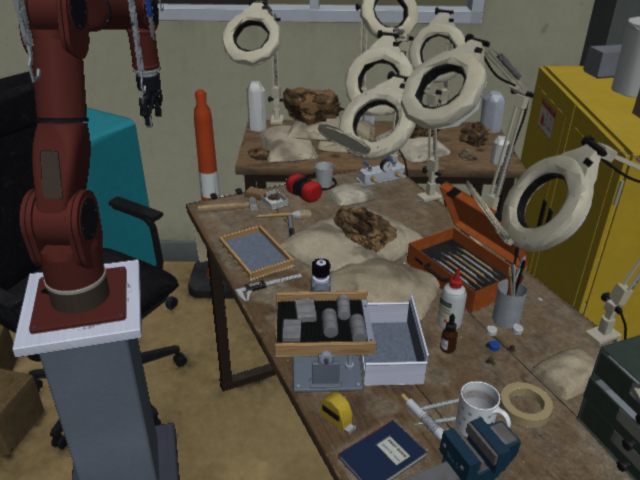

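Run:
```python
from h import *
W=np.load("top0.npy");S=np.load("scene0.npy")
q=lambda W,l:[print((u,v),W[v-1:v+2,u-1:u+2].reshape(-1,3)[4].round(3)) for u,v in l]
print("top: knob, board corners, slabs...");q(W,[(352,229),(405,265),(391,221),(411,239),(408,212),(393,250),(408,180),(305,270),(232,235),(285,160),(460,250),(320,80),(222,130)])
print("scene");q(S,[(321,268),(292,330),(314,309),(330,322),(343,306),(357,327),(395,330),(256,252),(224,235),(259,279),(292,262),(254,227),(350,140),(270,285)])
a=cv2.imread('pics/top0.png')[150:300,200:470];b=cv2.imread('pics/scene0.png')[210:390,200:440]
cv2.imwrite('pics/c1.png',np.vstack([cv2.resize(a,(630,0) if 0 else (540,300),interpolation=2),cv2.resize(b,(540,300) if 0 else (400,300),interpolation=2).copy() if 0 else cv2.copyMakeBorder(cv2.resize(b,(400,300),interpolation=2),0,0,0,140,0)]))
# plan map from the scene of heights near the stand
for n,A in(("top",W),("scene",S)):
  m=(A[...,2]>.11)&(A[...,2]<.2)&(A[...,0]>.4)&(A[...,0]<.9)&(abs(A[...,1])<.5)
  k,l,st,ce=cv2.connectedComponentsWithStats(m.astype(np.uint8))
  for i in range(1,k):
    if st[i,4]>25: p=A[l==i]; print(n,ce[i].round(),st[i,4],p.min(0).round(3),p.max(0).round(3),p.mean(0).round(3))
```

```text
top: knob, board corners, slabs...
(352, 229) [ 0.6   -0.212  0.16 ]
(405, 265) [ 0.496 -0.372  0.105]
(391, 221) [ 0.628 -0.332  0.127]
(411, 239) [ 0.572 -0.39   0.129]
(408, 212) [ 0.66  -0.388  0.101]
(393, 250) [ 0.54  -0.335  0.123]
(408, 180) [ 0.782 -0.406  0.013]
(305, 270) [ 0.495 -0.067  0.005]
(232, 235) [0.609 0.164 0.026]
(285, 160) [ 0.755 -0.027  0.367]
(460, 250) [ 0.544 -0.55   0.066]
(320, 80) [ 1.035 -0.124  0.235]
(222, 130) [0.815 0.128 0.443]
scene
(321, 268) [ 0.596 -0.236  0.161]
(292, 330) [ 0.491 -0.385  0.113]
(314, 309) [ 0.555 -0.332  0.119]
(330, 322) [ 0.575 -0.398  0.129]
(343, 306) [ 0.62  -0.348  0.127]
(357, 327) [ 0.629 -0.426  0.127]
(395, 330) [ 0.766 -0.325  0.005]
(256, 252) [0.488 0.104 0.004]
(224, 235) [0.406 0.19  0.024]
(259, 279) [ 0.475 -0.024 -0.002]
(292, 262) [0.576 0.008 0.018]
(254, 227) [0.502 0.215 0.023]
(350, 140) [ 0.716 -0.055  0.407]
(270, 285) [ 0.498 -0.064  0.003]
top [385. 136.] 28 [ 0.889 -0.343  0.111] [ 0.9   -0.312  0.144] [ 0.896 -0.324  0.12 ]
top [370. 235.] 221 [ 0.482 -0.296  0.11 ] [ 0.696 -0.241  0.126] [ 0.58
[... 479 characters left out ...]
80 [ 0.511 -0.346  0.11 ] [ 0.56  -0.278  0.128] [ 0.536 -0.313  0.117]
top [406. 267.] 224 [ 0.465 -0.406  0.11 ] [ 0.517 -0.34   0.131] [ 0.49  -0.374  0.115]
scene [359. 216.] 581 [ 0.736 -0.024  0.11 ] [0.847 0.121 0.141] [0.783 0.044 0.121]
scene [321. 272.] 468 [ 0.579 -0.255  0.11 ] [ 0.624 -0.186  0.167] [ 0.599 -0.225  0.141]
scene [340. 309.] 970 [ 0.483 -0.453  0.11 ] [ 0.698 -0.244  0.134] [ 0.613 -0.346  0.12 ]
scene [299. 317.] 632 [ 0.466 -0.412  0.11 ] [ 0.563 -0.279  0.121] [ 0.516 -0.346  0.113]
scene [330. 321.] 355 [ 0.558 -0.419  0.11 ] [ 0.601 -0.346  0.133] [ 0.576 -0.389  0.124]
scene [326. 344.] 459 [ 0.444 -0.477  0.11 ] [ 0.659 -0.417  0.121] [ 0.552 -0.449  0.114]
```

View pics/c1.png

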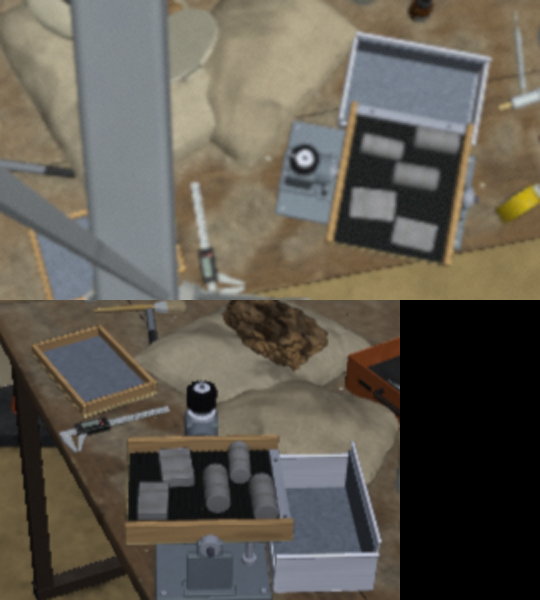

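Emit:
{"name": "drive_tool", "arguments": {
  "motion": [
    [0.065,[0.04,-0.09,0],0],
    [0.065,[0.18,-0.41,0],0],
    [0.065,[0.18,-0.41,0],0],
    [0.065,[0.18,-0.41,0],0],
    [0.065,[0.18,-0.41,0],0],
    [0.065,[0.18,-0.41,0],0],
    [0.065,[0.18,-0.41,0],0],
    [0.065,[0.18,-0.41,0],0],
    [0.065,[0.18,-0.41,0],0],
    [0.065,[0.18,-0.41,0],0],
    [0.065,[0.18,-0.41,0],0],
    [0.065,[0.18,-0.41,0],0]
  ],
  "grip_force": 60
}}

```text
t: 1.1
ee_pos: [0.4234, 0.1871, 0.2314]
tcp_rot: [-3.141, 0.001, 2.753]
wrist_force: [-0.5, 0.5, -0.5]
grip_width: 0.0654
grip_force: 0.0
```

Emit:
{"name": "drive_tool", "arguments": {
  "motion": [
    [0.065,[0.179,-0.404,0],0],
    [0.065,[0.179,-0.404,0],0],
    [0.065,[0.179,-0.404,0],0],
    [0.065,[0.179,-0.404,0],0],
    [0.065,[0.179,-0.404,0],0],
    [0.065,[0.179,-0.404,0],0],
    [0.065,[0.179,-0.404,0],0],
    [0.065,[0.179,-0.404,0],0],
    [0.065,[0.179,-0.404,0],0],
    [0.065,[0.179,-0.404,0],0],
    [0.065,[0.179,-0.404,0],0],
    [0.065,[0.179,-0.404,0],0]
  ]
}}

```text
t: 2.1
ee_pos: [0.5999, -0.2164, 0.2304]
tcp_rot: [-3.138, 0.0, 2.755]
wrist_force: [-0.4, 0.5, 0.3]
grip_width: 0.0655
grip_force: 0.0
```

Run:
```python
from h import *
s=r.sense();print(s['t'],s['ee_pos'],s['tcp_rot'],s['joint_pos'].round(2))
c=cap("top");W=pts(c)
for sel in((.152,.18),): 
  m=(W[...,2]>sel[0])&(W[...,2]<sel[1])&(abs(W[...,0]-.6)<.05)&(abs(W[...,1]+.21)<.05);p=W[m];print(len(p),p.min(0),p.max(0))
c=cap("scene","s1.png");cv2.imwrite('pics/s1c.png',cv2.resize(c["color"][180:400,200:460,::-1],None,fx=2.5,fy=2.5))
```

```text
2.1 [ 0.59988031 -0.21635896  0.23042444] [-3.13752920e+00  1.06879408e-04  2.75544108e+00] [-0.3   0.37  0.76  1.53 -0.25  1.34  1.66]Traceback (most recent call last):
  File "<stdin>", line 5, in <module>
    return umr_minimum(a, axis, None, out, keepdims, initial, where)
ValueError: zero-size array to reduction operation minimum which has no identity
```

Emit:
{"name": "drive_tool", "arguments": {
  "motion": [
    [0.065,[0,0.005,-0.03],0],
    [0.065,[0,0.005,-0.06],0],
    [0.065,[0,0.005,-0.08],0],
    [0.065,[0,0.005,-0.095],0],
    [0.065,[0,0.005,-0.095],0],
    [0.065,[0,0.005,-0.095],0],
    [0.04,[0,0.005,-0.095],0],
    [0.04,[0,0.005,-0.095],0],
    [0.04,[0,0.005,-0.095],0],
    [0.04,[0,0.005,-0.095],0],
    [0.04,[0,0.005,-0.095],0]
  ]
}}

```text
t: 3.07
ee_pos: [0.5991, -0.2094, 0.1392]
tcp_rot: [-3.138, 0.003, 2.758]
wrist_force: [-8.2, -7.4, 9.8]
grip_width: 0.0442
grip_force: 60.3
```

Run:
```python
from h import *
s=r.sense();print({k:np.round(v,3) for k,v in s.items() if k!='tau'})
c=cap("scene","s1.png");cv2.imwrite('pics/s1c.png',cv2.resize(c["color"][180:400,200:460,::-1],None,fx=2.5,fy=2.5))
```

```text
{'t': np.float64(3.067), 'joint_pos': array([-0.29 ,  0.433,  0.723,  1.649, -0.302,  1.173,  1.692]), 'dq': array([ 0.001, -0.   , -0.001,  0.   ,  0.001, -0.   ,  0.   ]), 'ee_pos': array([ 0.599, -0.209,  0.139]), 'tcp_rot': array([-3.138e+00,  3.000e-03,  2.758e+00]), 'wrist_force': array([-8.182, -7.447,  9.811]), 'moment': array([-1.82 ,  1.84 , -0.044]), 'grip_force': np.float64(60.265), 'grip_width': np.float64(0.044)}
```

View pics/s1c.png

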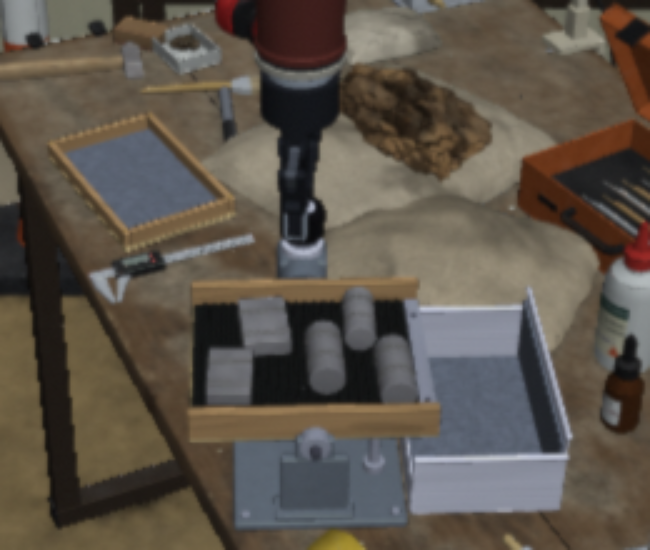

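Emit:
{"name": "drive_tool", "arguments": {
  "motion": [
    [0.04,[-0.001,-0.001,0],-4],
    [0.04,[-0.001,-0.001,0],-10],
    [0.04,[-0.001,-0.001,0],-16],
    [0.04,[-0.001,-0.001,0],-22],
    [0.04,[-0.001,-0.001,0],-28],
    [0.04,[-0.001,-0.001,0],-34],
    [0.04,[-0.001,-0.001,0],-40],
    [0.04,[-0.001,-0.001,0],-46],
    [0.04,[-0.001,-0.001,0],-52],
    [0.04,[-0.001,-0.001,0],-58],
    [0.04,[-0.001,-0.001,0],-60],
    [0.04,[-0.001,-0.001,0],-60]
  ]
}}

```text
t: 4.12
ee_pos: [0.6018, -0.2071, 0.1393]
tcp_rot: [3.136, 0.003, 1.712]
wrist_force: [4.4, -2.0, 4.4]
grip_width: 0.0437
grip_force: 60.7
```

```bash
cat > st.py <<'E'
from h import *
s=r.sense();print({k:np.round(s[k],3).tolist() for k in('t','joint_pos','ee_pos','tcp_rot','wrist_force','moment','grip_width')})
W=pts(cap("scene"))
a=-0.2;ex=np.array([-np.sin(a),np.cos(a)]);ey=-np.array([np.cos(a),np.sin(a)])
d=W[...,:2]-[.5705,-.3565]; x=d@ex;y=d@ey
m=(abs(abs(x)-.09)<.004)&(abs(y)<.105)&(W[...,2]>.06)&(W[...,2]<.2)&(x<0)
b=np.polyfit(y[m],W[...,2][m],1); print("near rail tilt",np.arctan(b[0]).round(3),b[1].round(3),m.sum())
E
python3 st.py
```

```text
{'t': 4.117, 'joint_pos': [-0.44, 0.509, 0.948, 1.655, -0.439, 1.2, 0.749], 'ee_pos': [0.602, -0.207, 0.139], 'tcp_rot': [3.136, 0.003, 1.712], 'wrist_force': [4.401, -1.964, 4.37], 'moment': [-0.505, -1.07, -0.11], 'grip_width': 0.044}
near rail tilt 0.102 0.108 269
```

Emit:
{"name": "drive_tool", "arguments": {
  "motion": [
    [0.04,[0,0,0],-4],
    [0.04,[0,0,0],-9],
    [0.04,[0,0,0],-14],
    [0.04,[0,0,0],-19],
    [0.04,[0,0,0],-24],
    [0.04,[0,0,0],-29],
    [0.04,[0,0,0],-34],
    [0.04,[0,0,0],-38],
    [0.04,[0,0,0],-40],
    [0.04,[0,0,0],-40]
  ]
}}

```text
t: 5.0
ee_pos: [0.6041, -0.2076, 0.1395]
tcp_rot: [3.13, -0.002, 1.016]
wrist_force: [16.6, -7.1, -3.0]
grip_width: 0.0443
grip_force: 61.5
```

```bash
python3 st.py
```

```text
{'t': 5.0, 'joint_pos': [-0.527, 0.59, 1.105, 1.656, -0.555, 1.234, 0.14], 'ee_pos': [0.604, -0.208, 0.139], 'tcp_rot': [3.13, -0.002, 1.016], 'wrist_force': [16.574, -7.105, -3.028], 'moment': [-1.621, -3.624, -0.058], 'grip_width': 0.044}
near rail tilt 0.225 0.108 266
```

Emit:
{"name": "drive_tool", "arguments": {
  "motion": [
    [0.04,[0.002,0,0],0],
    [0.04,[0.004,-0.001,0],-3],
    [0.04,[0.004,-0.001,0],-6],
    [0.04,[0.004,-0.001,0],-10],
    [0.04,[0.004,-0.001,0],-14],
    [0.04,[0.004,-0.001,0],-18],
    [0.04,[0.004,-0.001,0],-20]
  ]
}}

```text
t: 5.63
ee_pos: [0.6055, -0.2086, 0.1394]
tcp_rot: [3.136, -0.003, 0.664]
wrist_force: [4.3, -5.1, 5.9]
grip_width: 0.0444
grip_force: 62.6
```

```bash
python3 st.py
```

```text
{'t': 5.633, 'joint_pos': [-0.554, 0.646, 1.177, 1.648, -0.622, 1.268, -0.162], 'ee_pos': [0.605, -0.209, 0.139], 'tcp_rot': [3.136, -0.003, 0.664], 'wrist_force': [4.267, -5.085, 5.943], 'moment': [-0.937, -0.892, 0.157], 'grip_width': 0.044}
near rail tilt 0.264 0.109 283
```

Emit:
{"name": "drive_tool", "arguments": {
  "motion": [
    [0.04,[0,0,0],-3],
    [0.04,[0,0,0],-6],
    [0.04,[0,0,0],-9],
    [0.04,[0,0,0],-12]
  ]
}}

```text
t: 6.02
ee_pos: [0.6058, -0.2092, 0.1394]
tcp_rot: [3.135, -0.004, 0.456]
wrist_force: [7.0, -6.8, 2.3]
grip_width: 0.0443
grip_force: 62.2
```

```bash
python3 st.py
```

```text
{'t': 6.017, 'joint_pos': [-0.571, 0.677, 1.222, 1.649, -0.661, 1.285, -0.342], 'ee_pos': [0.606, -0.209, 0.139], 'tcp_rot': [3.135, -0.004, 0.456], 'wrist_force': [6.977, -6.758, 2.291], 'moment': [-1.755, -1.434, 0.485], 'grip_width': 0.044}
near rail tilt 0.273 0.109 270
```

Emit:
{"name": "drive_tool", "arguments": {
  "motion": [
    [0.04,[0,0,0],-4],
    [0.04,[0,0,0],-8],
    [0.04,[0,0,0],-12],
    [0.04,[0,0,0],-16],
    [0.04,[0,0,0],-16]
  ]
}}

```text
t: 6.48
ee_pos: [0.606, -0.2102, 0.1394]
tcp_rot: [3.134, -0.006, 0.175]
wrist_force: [9.0, -10.1, 1.5]
grip_width: 0.0441
grip_force: 62.1
```

```bash
python3 st.py
python3 - <<'E'
from h import *
c=cap("scene","s2.png");cv2.imwrite('pics/s2c.png',cv2.resize(c["color"][180:400,200:460,::-1],None,fx=2.5,fy=2.5))
E
```

```text
{'t': 6.483, 'joint_pos': [-0.59, 0.721, 1.277, 1.649, -0.712, 1.309, -0.587], 'ee_pos': [0.606, -0.21, 0.139], 'tcp_rot': [3.134, -0.006, 0.175], 'wrist_force': [8.963, -10.07, 1.462], 'moment': [-2.247, -1.857, -0.083], 'grip_width': 0.044}
near rail tilt 0.263 0.108 278
```

View pics/s2c.png

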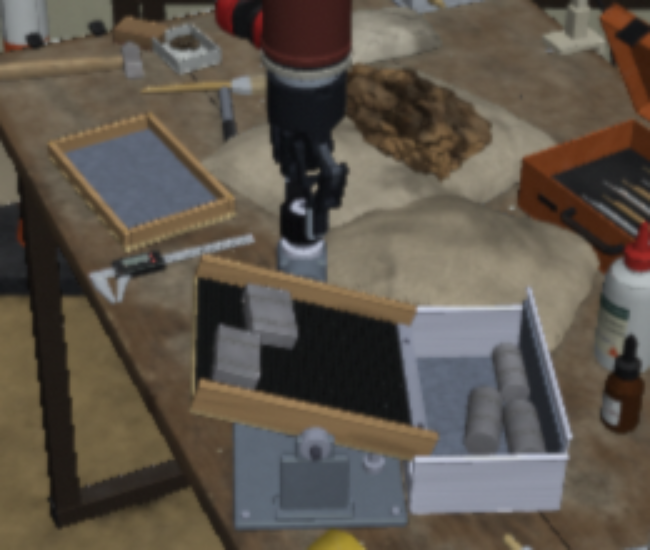

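Emit:
{"name": "drive_tool", "arguments": {
  "motion": [
    [0.04,[0,0,0],-4],
    [0.04,[0,0,0],-8],
    [0.04,[0,0,0],-12]
  ]
}}

```text
t: 6.83
ee_pos: [0.606, -0.2108, 0.1395]
tcp_rot: [3.135, -0.008, -0.034]
wrist_force: [10.2, -14.0, -2.2]
grip_width: 0.0445
grip_force: 61.8
```

```bash
python3 st.py
python3 - <<'E'
from h import *
W=pts(cap("scene"))
# slab tops: board frame
T=pts(cap("top"));t=T[210:290,370:430]
a=-.2;ex=np.array([-np.sin(a),np.cos(a)]);ey=-np.array([np.cos(a),np.sin(a)])
for n,A in(("scene",W),("top",T)):
  d=A[...,:2]-[.5705,-.3565];x=d@ex;y=d@ey;z=A[...,2]
  b=(abs(x)<.07)&(abs(y)<.105)&(z>.05)
  lo=b&(y<0)
  f=np.linalg.lstsq(np.c_[y[lo],np.ones(lo.sum())],z[lo],rcond=None)[0]
  f=np.polyfit(y[lo],z[lo],1)
  res=z-np.polyval(f,y)
  lo=lo&(abs(res)<.004);f=np.polyfit(y[lo],z[lo],1);res=z-np.polyval(f,y)
  print(n,"mat slope",np.arctan(f[0]),f[1])
  m=(b&(res>.011)&(res<.03)).astype(np.uint8)
  k,l,st,ce=cv2.connectedComponentsWithStats(m,connectivity=4)
  for i in range(1,k):
    if st[i,4]>30:
      q=l==i;p=A[q];pc=np.c_[x[q],y[q]/np.cos(.29)]
      print(ce[i].round(),st[i,4],p.mean(0).round(3),"res",res[q].mean().round(4),"rect",np.round(cv2.minAreaRect(pc.astype(np.float32)*1000),1) if 0 else cv2.minAreaRect((pc*1000).astype(np.float32)))
# tray rim
z=W[...,2];m=((z>.017)&(z<.034)&(W[...,0]>.35)&(W[...,0]<.68)&(W[...,1]>-.01)&(W[...,1]<.32)).astype(np.uint8)
k,l,st,ce=cv2.connectedComponentsWithStats(m)
for i in range(1,k):
  if st[i,4]>100: print("rim",ce[i].round(),st[i,4],cv2.minAreaRect((W[l==i][:,:2]*1000).astype(np.float32)))
E
```

```text
{'t': 6.833, 'joint_pos': [-0.599, 0.746, 1.307, 1.65, -0.74, 1.324, -0.774], 'ee_pos': [0.606, -0.211, 0.139], 'tcp_rot': [3.135, -0.008, -0.034], 'wrist_force': [10.202, -13.956, -2.154], 'moment': [-3.246, -2.058, 0.465], 'grip_width': 0.045}
near rail tilt 0.259 0.109 285
scene mat slope 0.32100868446633823 0.09521054962576386
[302. 313.] 721 [ 0.522 -0.35   0.129] res 0.018 rect ((-3.256786346435547, 49.21991729736328), (66.02289581298828, 148.15272521972656), 68.02826690673828)
top mat slope 0.3196411760252743 0.09596268654008218
[386. 249.] 311 [ 0.543 -0.315  0.128] res 0.0201 rect ((35.92726516723633, 35.154685974121094), (66.63272857666016, 51.42876052856445), 6.031749725341797)
[407. 263.] 252 [ 0.498 -0.375  0.136] res 0.0177 rect ((-33.621185302734375, 70.45657348632812), (42.91669464111328, 61.743682861328125), 87.55596160888672)
rim [255. 247.] 539 ((488.5882873535156, 99.54061889648438), (153.53268432617188, 232.10073852539062), 15.415715217590332)
rim [300. 249.] 330 ((609.7909545898438, 63.215484619140625), (56.28215026855469, 151.45028686523438), 13.897843360900879)
```

Emit:
{"name": "drive_tool", "arguments": {
  "motion": [
    [0.07,[0,0,0],0],
    [0.07,[0,0,0],0],
    [0.07,[0,0,0],0],
    [0.07,[0,0,0.04],0],
    [0.07,[0,0,0.08],0],
    [0.07,[-0.03,0.03,0.11],0],
    [0.07,[-0.06,0.07,0.11],0],
    [0.07,[-0.08,0.11,0.11],0],
    [0.07,[-0.1,0.15,0.11],0],
    [0.07,[-0.1,0.19,0.11],0],
    [0.07,[-0.1,0.19,0.11],0],
    [0.07,[-0.1,0.19,0.11],0]
  ],
  "grip_force": 40
}}

```text
t: 7.98
ee_pos: [0.5021, -0.011, 0.2463]
tcp_rot: [-3.136, 0.0, -0.023]
wrist_force: [0.6, 0.9, -0.1]
grip_width: 0.0703
grip_force: 0.0
```

```bash
python3 st.py
cat > sl.py <<'E'
from h import *
c=cap("top");T=pts(c)
cv2.imwrite('pics/t3c.png',cv2.resize(c["color"][195:295,330:455,::-1],None,fx=6,fy=6,interpolation=2))
a=-.2;ex=np.array([-np.sin(a),np.cos(a)]);ey=-np.array([np.cos(a),np.sin(a)])
# pixel -> board surface at height h above the mat plane (tilt .32 about axle, mid .5705,-.3565,.0965)
n=np.r_[-ey*np.sin(.32),np.cos(.32)];o=np.array([.5705,-.3565,.0965])
eyt=np.r_[ey*np.cos(.32),np.sin(.32)]
def px(u,v,h):
    C=-c["R"].T@c["t"];d=c["R"].T@np.array([(u-c["cx"])/c["fx"],(v-c["cy"])/c["fy"],1])
    P=C+d*((o+n*h-C)@n)/(d@n);return P
def bd(P): return np.array([(P-o)[:2]@ex,(P-o)@eyt])
E
python3 sl.py
```

```text
{'t': 7.983, 'joint_pos': [-1.389, -0.079, 1.304, 1.837, 0.073, 1.326, -1.697], 'ee_pos': [0.502, -0.011, 0.246], 'tcp_rot': [-3.136, 0.0, -0.023], 'wrist_force': [0.641, 0.909, -0.128], 'moment': [0.037, 0.07, -0.019], 'grip_width': 0.07}
near rail tilt 0.255 0.109 269
```

View pics/t3c.png

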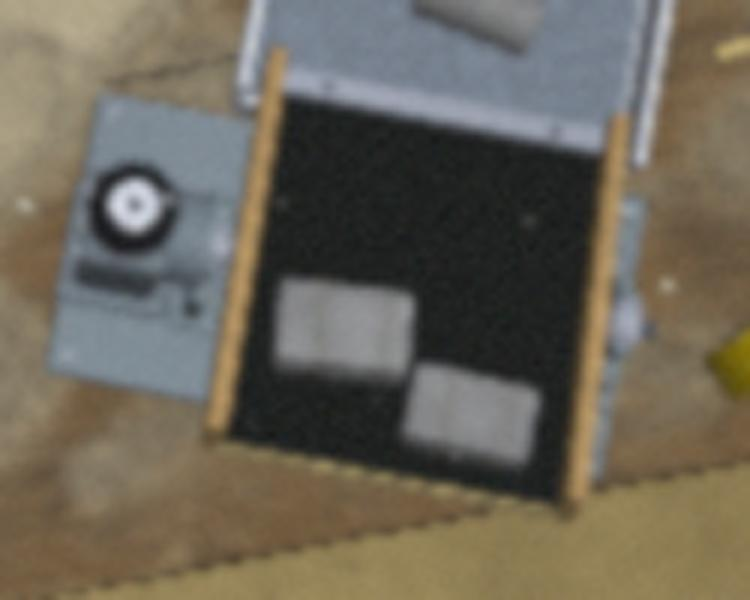

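```bash
cat >> sl.py <<'E'
def rep(nm,C,h):
    Q=[px(330+(x+.5)/6-.5,195+(y+.5)/6-.5,h) for x,y in C]
    m=np.mean(Q,0);w=Q[1]-Q[0]+Q[2]-Q[3];L=Q[3]-Q[0]+Q[2]-Q[1]
    print(nm,"top mid",m.round(4),"mid",(m-n*h/2).round(4),"board",(bd(m)*1000).round(1),"len",np.linalg.norm(w)/2,np.linalg.norm(L)/2,"ang",np.degrees(np.arctan2(w[1],w[0]))%180)
E
cat > m.py <<'E'
from sl import *
rep("A",[(278,278),(416,292),(410,375),(272,364)],.018)
rep("B",[(418,362),(542,390),(528,466),(402,438)],.016)
rep("rails in",[(283,95),(604,155),(570,490),(232,435)],.019)
E
python3 m.py
```

```text
A top mid [ 0.5425 -0.3168  0.1272] mid [ 0.5397 -0.3162  0.1186] board [33.4 43.2] len 0.06936062913236879 0.04714712899378422 ang 84.06083866737892
B top mid [ 0.4971 -0.3779  0.1358] mid [ 0.4946 -0.3774  0.1282] board [-35.5  76.6] len 0.06299296406987004 0.0426317912762893 ang 76.20262684793823
rails in top mid [ 0.5618 -0.3578  0.1193] mid [ 0.5589 -0.3572  0.1102] board [-3. 15.] len 0.16746362751694086 0.19231751258195282 ang 78.99923851423611
```

Emit:
{"name": "drive_tool", "arguments": {
  "motion": [
    [0.069,[0,-0.03,0],-3],
    [0.069,[-0.002,-0.07,0],-6],
    [0.069,[-0.004,-0.11,0],-9],
    [0.069,[-0.006,-0.15,0],-12.5],
    [0.069,[-0.009,-0.19,0],-12.5],
    [0.069,[-0.009,-0.23,0],-12.5],
    [0.069,[-0.009,-0.27,0],-12.5],
    [0.069,[-0.009,-0.31,0],-12.5],
    [0.069,[-0.009,-0.345,0],-12.5],
    [0.069,[-0.009,-0.366,0],-12.5],
    [0.069,[-0.009,-0.366,-0.03],-12.5],
    [0.069,[-0.009,-0.366,-0.06],-12.5]
  ]
}}

```text
t: 9.13
ee_pos: [0.4911, -0.3903, 0.1864]
tcp_rot: [3.137, -0.001, -0.258]
wrist_force: [0.8, 0.3, -0.7]
grip_width: 0.0691
grip_force: 0.0
```

Emit:
{"name": "drive_tool", "arguments": {
  "motion": [
    [0.069,[0,0,0],0],
    [0.069,[0,0,0],0],
    [0.069,[0,0,0],0]
  ]
}}

```text
t: 9.38
ee_pos: [0.494, -0.3844, 0.1876]
tcp_rot: [3.14, -0.0, -0.25]
wrist_force: [-0.2, 0.3, 0.0]
grip_width: 0.0692
grip_force: 0.0
```

```bash
python3 st.py
```

```text
{'t': 9.383, 'joint_pos': [-0.215, 0.504, 1.104, 1.625, -0.463, 1.302, -0.856], 'ee_pos': [0.494, -0.384, 0.188], 'tcp_rot': [3.14, -0.0, -0.25], 'wrist_force': [-0.153, 0.272, 0.032], 'moment': [0.038, -0.004, -0.041], 'grip_width': 0.069}
near rail tilt 0.283 0.11 276
```

Emit:
{"name": "drive_tool", "arguments": {
  "motion": [
    [0.069,[-0.001,0.007,0],0],
    [0.069,[-0.001,0.007,-0.02],0],
    [0.069,[-0.001,0.007,-0.04],0],
    [0.069,[-0.001,0.007,-0.052],0],
    [0.069,[-0.001,0.007,-0.06],0],
    [0.069,[-0.001,0.007,-0.065],0],
    [0.069,[-0.001,0.007,-0.065],0]
  ]
}}

```text
t: 10.02
ee_pos: [0.493, -0.376, 0.1211]
tcp_rot: [-3.141, 0.0, -0.249]
wrist_force: [-0.9, 0.5, -0.3]
grip_width: 0.0689
grip_force: 0.0
```

Emit:
{"name": "drive_tool", "arguments": {
  "motion": [
    [0.05,[0,0,0],0],
    [0.05,[0,0,0],0],
    [0.05,[0,0,0],0],
    [0.05,[0,0,0],0],
    [0.05,[0,0,0],0]
  ]
}}

```text
t: 10.43
ee_pos: [0.4933, -0.3768, 0.1221]
tcp_rot: [3.141, -0.001, -0.249]
wrist_force: [-0.3, 0.2, 5.4]
grip_width: 0.0602
grip_force: 44.0
```

Emit:
{"name": "drive_tool", "arguments": {
  "motion": [
    [0.05,[0,0,0.02],0],
    [0.05,[0,0,0.05],0],
    [0.05,[0,0,0.09],0],
    [0.05,[0,0.03,0.1],5],
    [0.05,[0,0.07,0.1],10],
    [0.05,[0,0.11,0.1],15],
    [0.05,[-0.005,0.15,0.1],20],
    [0.05,[-0.01,0.19,0.1],25],
    [0.05,[-0.015,0.23,0.1],29.8],
    [0.05,[-0.02,0.27,0.1],29.8],
    [0.05,[-0.025,0.31,0.1],29.8],
    [0.05,[-0.028,0.35,0.1],29.8]
  ]
}}

```text
t: 11.43
ee_pos: [0.4641, -0.0243, 0.2217]
tcp_rot: [-3.139, -0.002, 0.272]
wrist_force: [0.7, -0.1, -0.8]
grip_width: 0.0609
grip_force: 44.0
```

Emit:
{"name": "drive_tool", "arguments": {
  "motion": [
    [0.05,[-0.002,0.04,0],0],
    [0.05,[-0.004,0.08,0],0],
    [0.05,[-0.005,0.11,0],0],
    [0.05,[-0.005,0.117,0],0],
    [0.05,[-0.005,0.117,-0.04],0],
    [0.05,[-0.005,0.117,-0.08],0],
    [0.05,[-0.005,0.117,-0.12],0],
    [0.05,[-0.005,0.117,-0.15],0],
    [0.05,[-0.005,0.117,-0.15],0]
  ]
}}

```text
t: 12.18
ee_pos: [0.4561, 0.0888, 0.0664]
tcp_rot: [3.138, 0.009, 0.271]
wrist_force: [-2.2, -0.2, -1.2]
grip_width: 0.0605
grip_force: 44.4
```

```bash
python3 st.py
python3 - <<'E'
from h import *
c=cap("scene","s4.png");cv2.imwrite('pics/s4c.png',cv2.resize(c["color"][200:380,190:390,::-1],None,fx=3,fy=3,interpolation=2))
E
```

```text
{'t': 12.183, 'joint_pos': [-1.089, 0.158, 0.867, 2.116, -0.145, 0.937, -1.441], 'ee_pos': [0.456, 0.089, 0.066], 'tcp_rot': [3.138, 0.009, 0.271], 'wrist_force': [-2.217, -0.198, -1.185], 'moment': [-0.049, 0.132, 0.023], 'grip_width': 0.061}
near rail tilt 0.276 0.109 254
```

View pics/s4c.png

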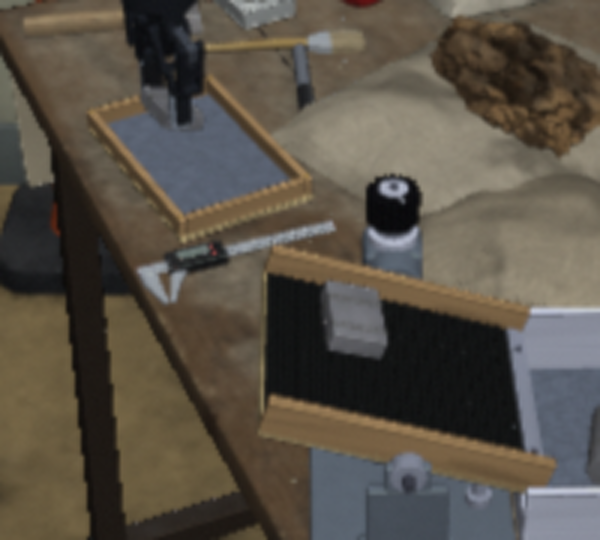

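Emit:
{"name": "drive_tool", "arguments": {
  "motion": [
    [0.05,[0.003,0.001,-0.02],0],
    [0.05,[0.003,0.001,-0.035],0],
    [0.05,[0.003,0.001,-0.045],0],
    [0.05,[0.003,0.001,-0.05],0],
    [0.05,[0.003,0.001,-0.052],0],
    [0.05,[0.003,0.001,-0.052],0]
  ],
  "grip_force": 20
}}

```text
t: 12.78
ee_pos: [0.4635, 0.0918, 0.0201]
tcp_rot: [-3.141, -0.001, 0.271]
wrist_force: [0.3, 0.7, -1.5]
grip_width: 0.0609
grip_force: 44.4
```

Emit:
{"name": "drive_tool", "arguments": {
  "motion": [
    [0.05,[-0.002,0,-0.003],0],
    [0.05,[-0.002,0,-0.006],0],
    [0.05,[-0.002,0,-0.006],0],
    [0.072,[-0.002,0,-0.006],0],
    [0.072,[-0.002,0,-0.006],0],
    [0.072,[-0.002,0,-0.006],0],
    [0.072,[-0.002,0,-0.006],0],
    [0.072,[-0.002,0,0.03],0],
    [0.072,[-0.002,0,0.07],0],
    [0.072,[-0.002,0,0.11],0],
    [0.072,[-0.002,-0.02,0.15],0],
    [0.072,[-0.002,-0.02,0.19],0]
  ]
}}

```text
t: 13.78
ee_pos: [0.4605, 0.0686, 0.2096]
tcp_rot: [3.141, 0.001, 0.268]
wrist_force: [0.7, 0.8, -0.4]
grip_width: 0.0723
grip_force: 0.0
```

Emit:
{"name": "drive_tool", "arguments": {
  "motion": [
    [0.03,[0,-0.03,0],-4],
    [0,[0.01,-0.07,0],-8],
    [0,[0.015,-0.11,0],-13],
    [0,[0.02,-0.15,0],-18],
    [0,[0.025,-0.19,0],-23],
    [0,[0.03,-0.23,0],-27],
    [0,[0.035,-0.27,0],-27],
    [0,[0.04,-0.31,0],-27],
    [0,[0.044,-0.345,0],-27],
    [0,[0.044,-0.361,0],-27],
    [0,[0.044,-0.361,-0.03],-27],
    [0,[0.044,-0.361,-0.03],-27]
  ]
}}

```text
t: 14.78
ee_pos: [0.5027, -0.29, 0.1745]
tcp_rot: [3.141, 0.005, -0.203]
wrist_force: [-1.0, 1.1, -1.2]
grip_width: -0.0
grip_force: 0.0
```

```bash
python3 st.py
python3 - <<'E'
from h import *
c=cap("scene","s5.png");cv2.imwrite('pics/s5c.png',cv2.resize(c["color"][200:380,190:390,::-1],None,fx=3,fy=3,interpolation=2))
W=pts(c)
z=W[...,2];d=W[...,:2]-[.46,.09]
q=(abs(d).max(-1)<.06)&(z>.016)&(z<.05); print("tray slab z pct",np.percentile(z[q],[5,25,50,75,95]).round(4))
m=((abs(d).max(-1)<.045)&(z>.0175)&(z<.04)).astype(np.uint8)
k,l,st,ce=cv2.connectedComponentsWithStats(m)
for i in range(1,k):
  if st[i,4]>40:p=W[l==i]; print(ce[i],st[i,4],p.mean(0).round(3),p[:,2].std().round(4),cv2.minAreaRect((p[:,:2]*1000).astype(np.float32)))
E
```

```text
{'t': 14.783, 'joint_pos': [-0.44, 0.4, 1.121, 1.75, -0.378, 1.238, -0.995], 'ee_pos': [0.503, -0.29, 0.174], 'tcp_rot': [3.141, 0.005, -0.203], 'wrist_force': [-0.994, 1.125, -1.205], 'moment': [0.058, 0.055, -0.026], 'grip_width': -0.0}
near rail tilt 0.269 0.109 295
tray slab z pct [0.0174 0.0203 0.0228 0.0248 0.0272]
[248.07065217 251.07065217] 184 [0.463 0.087 0.023] 0.0025 ((463.5174865722656, 89.19961547851562), (43.60023498535156, 74.01077270507812), 12.300694465637207)
```

View pics/s5c.png

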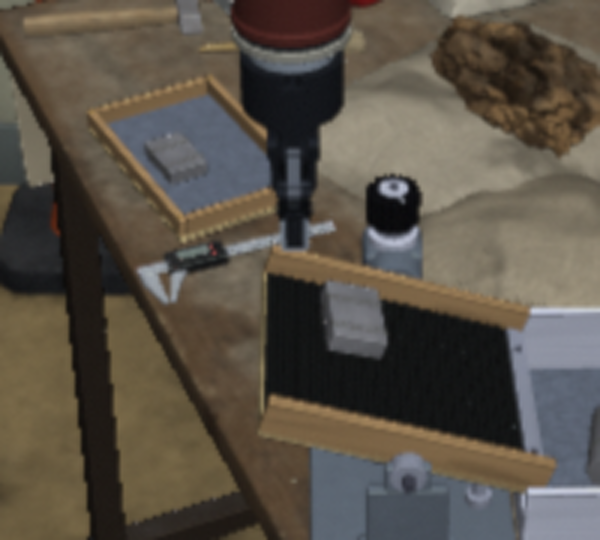

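Emit:
{"name": "drive_tool", "arguments": {
  "motion": [
    [0,[0.002,-0.002,-0.02],0],
    [0,[0.002,-0.002,-0.035],0],
    [0,[0.002,-0.002,-0.044],0],
    [0,[0.002,-0.002,-0.045],0],
    [0,[0.002,-0.002,-0.046],0],
    [0,[0.002,-0.002,-0.046],0]
  ]
}}

```text
t: 15.38
ee_pos: [0.5076, -0.2912, 0.1333]
tcp_rot: [-3.142, -0.001, -0.199]
wrist_force: [0.5, -0.6, 0.6]
grip_width: 0.0005
grip_force: 0.0
```

Emit:
{"name": "drive_tool", "arguments": {
  "motion": [
    [0,[0.005,-0.001,-0.0015],0],
    [0,[0.01,-0.002,-0.003],0],
    [0,[0.015,-0.003,-0.0045],0],
    [0,[0.02,-0.004,-0.006],0],
    [0,[0.025,-0.005,-0.008],0],
    [0,[0.03,-0.006,-0.0095],0],
    [0,[0.034,-0.008,-0.011],0],
    [0,[0.034,-0.008,-0.011],0]
  ]
}}

```text
t: 16.05
ee_pos: [0.5417, -0.2995, 0.1207]
tcp_rot: [3.141, 0.0, -0.2]
wrist_force: [0.3, -0.7, 0.2]
grip_width: 0.0004
grip_force: 0.0
```

```bash
python3 st.py
python3 - <<'E'
from h import *
c=cap("scene","s6.png");cv2.imwrite('pics/s6c.png',cv2.resize(c["color"][255:380,260:400,::-1],None,fx=4,fy=4,interpolation=2))
E
```

```text
{'t': 16.05, 'joint_pos': [-0.331, 0.533, 1.024, 1.713, -0.488, 1.177, -0.944], 'ee_pos': [0.542, -0.3, 0.121], 'tcp_rot': [3.141, 0.0, -0.2], 'wrist_force': [0.292, -0.73, 0.245], 'moment': [0.007, 0.043, -0.05], 'grip_width': 0.0}
near rail tilt 0.258 0.108 289
```

View pics/s6c.png

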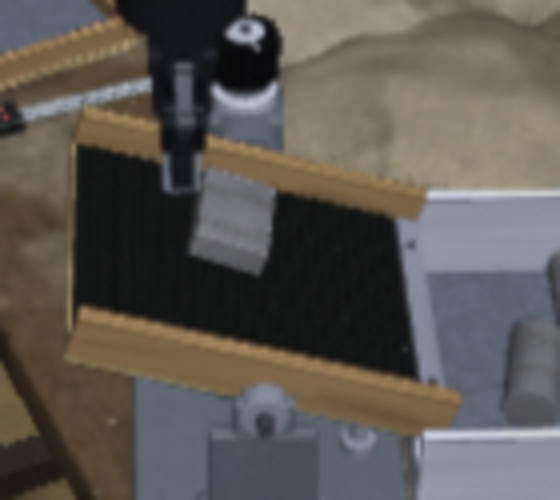

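Emit:
{"name": "drive_tool", "arguments": {
  "motion": [
    [0,[0.004,-0.002,-0.003],0],
    [0,[0.008,-0.005,-0.006],0],
    [0,[0.012,-0.009,-0.008],0],
    [0,[0.016,-0.013,-0.009],0],
    [0,[0.018,-0.016,-0.01],0],
    [0,[0.018,-0.016,-0.01],0],
    [0,[0.005,-0.01,0.01],0],
    [0,[-0.02,0.02,0.05],0],
    [0,[-0.05,0.06,0.09],0],
    [0,[-0.06,0.1,0.11],0],
    [0.085,[-0.07,0.14,0.11],0],
    [0.085,[-0.08,0.18,0.11],0]
  ]
}}

```text
t: 17.15
ee_pos: [0.4807, -0.1842, 0.2232]
tcp_rot: [3.141, -0.002, -0.202]
wrist_force: [-0.5, 1.6, 1.8]
grip_width: 0.0233
grip_force: 0.0
```

```bash
python3 st.py
python3 - <<'E'
from h import *
T=pts(cap("top"));a=-.2
cv2.imwrite('pics/t7c.png',cv2.resize(cv2.cvtColor(eyes.capture("top")["color"],4)[195:295,330:455],None,fx=6,fy=6,interpolation=2))
ex=np.array([-np.sin(a),np.cos(a)]);ey=-np.array([np.cos(a),np.sin(a)])
d=T[...,:2]-[.5705,-.3565];x=d@ex;y=d@ey;z=T[...,2]
res=(z-.096-y*np.tan(.32))*np.cos(.32)
m=((x>-.075)&(x<.072)&(abs(y)<.105)&(res>.009)&(res<.03)).astype(np.uint8)
k,l,st,ce=cv2.connectedComponentsWithStats(m,connectivity=4)
for i in range(1,k):
  if st[i,4]>60:
    q=l==i;pc=np.c_[x[q],y[q]/np.cos(.32)]*1000
    print(ce[i],st[i,4],T[q].mean(0).round(4),pc.mean(0),pc.min(0),pc.max(0),cv2.minAreaRect(pc.astype(np.float32)))
E
```

```text
{'t': 17.15, 'joint_pos': [-0.923, 0.09, 1.29, 1.845, -0.09, 1.27, -1.38], 'ee_pos': [0.481, -0.184, 0.223], 'tcp_rot': [3.141, -0.002, -0.202], 'wrist_force': [-0.546, 1.57, 1.83], 'moment': [0.024, 0.089, -0.047], 'grip_width': 0.023}
near rail tilt 0.274 0.109 262
[392.40836013 235.68488746] 311 [ 0.585  -0.3364  0.1126] [ 22.55569947 -10.82233397] [-11.93356168 -38.19093382] [57.35633362 15.36610512] ((23.32023048400879, -11.712810516357422), (52.19010543823242, 68.23268127441406), 84.66757202148438)
```

View pics/t7c.png

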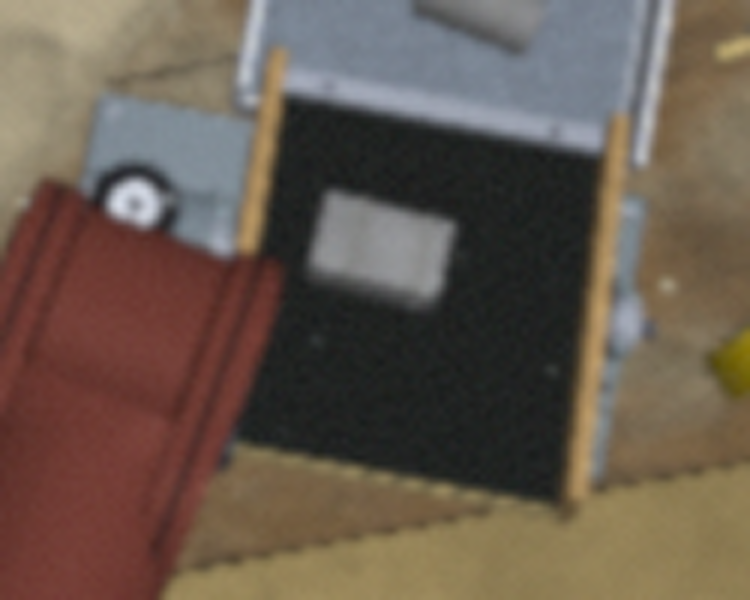

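Run:
```python
from sl import *
rep("A",[(329,190),(458,220),(444,293),(312,265)],.018)
```

```text
A top mid [ 0.5877 -0.3412  0.1109] mid [ 0.5849 -0.3406  0.1024] board [18.4 -8.5] len 0.06732570131368586 0.04346460221643005 ang 76.16342376372684
```

Emit:
{"name": "drive_tool", "arguments": {
  "motion": [
    [0.076,[0.02,-0.03,0],-1],
    [0.076,[0.04,-0.06,0],-2],
    [0.076,[0.06,-0.09,0],-3],
    [0.076,[0.08,-0.12,0],-3],
    [0.076,[0.095,-0.145,0],-3],
    [0.076,[0.1,-0.15,0],-3],
    [0.076,[0.103,-0.155,-0.03],-3],
    [0.076,[0.103,-0.155,-0.06],-3],
    [0.076,[0.103,-0.155,-0.06],-3],
    [0.076,[0.103,-0.155,-0.06],-3]
  ],
  "grip_force": 40
}}

```text
t: 18.18
ee_pos: [0.5819, -0.3414, 0.1605]
tcp_rot: [3.14, 0.003, -0.257]
wrist_force: [0.6, 0.9, 0.7]
grip_width: 0.0762
grip_force: 0.0
```

Emit:
{"name": "drive_tool", "arguments": {
  "motion": [
    [0.076,[0.002,0.002,-0.02],0],
    [0.076,[0.002,0.002,-0.04],0],
    [0.076,[0.002,0.002,-0.055],0],
    [0.076,[0.002,0.002,-0.061],0],
    [0.076,[0.002,0.002,-0.065],0],
    [0.076,[0.002,0.002,-0.065],0]
  ]
}}

```text
t: 18.68
ee_pos: [0.5859, -0.3379, 0.098]
tcp_rot: [3.14, -0.002, -0.253]
wrist_force: [0.6, 0.1, -0.1]
grip_width: 0.0762
grip_force: 0.0
```

Emit:
{"name": "drive_tool", "arguments": {
  "motion": [
    [0.055,[0,0,0],0],
    [0.055,[0,0,0],0],
    [0.055,[0,0,0],0],
    [0.055,[0,0,0],0],
    [0.055,[0,0,0],0],
    [0.055,[0,0,0],0]
  ]
}}

```text
t: 19.18
ee_pos: [0.5866, -0.3382, 0.0992]
tcp_rot: [3.14, -0.004, -0.253]
wrist_force: [0.1, 0.3, 6.1]
grip_width: 0.0642
grip_force: 45.0
```

Emit:
{"name": "drive_tool", "arguments": {
  "motion": [
    [0.055,[0,0,0.03],0],
    [0.055,[-0.005,0,0.07],0],
    [0.055,[-0.02,0.01,0.11],0],
    [0.055,[-0.04,0.03,0.13],5],
    [0.055,[-0.06,0.06,0.13],10],
    [0.055,[-0.075,0.095,0.13],15],
    [0.055,[-0.08,0.135,0.13],20],
    [0.055,[-0.08,0.175,0.13],25],
    [0.055,[-0.08,0.215,0.13],30],
    [0.055,[-0.08,0.255,0.13],30],
    [0.055,[-0.08,0.295,0.13],30],
    [0.055,[-0.075,0.335,0.13],30]
  ]
}}

```text
t: 20.18
ee_pos: [0.5099, -0.0008, 0.2281]
tcp_rot: [-3.14, -0.003, 0.27]
wrist_force: [1.0, 0.4, -0.7]
grip_width: 0.0646
grip_force: 45.3
```

Emit:
{"name": "drive_tool", "arguments": {
  "motion": [
    [0.055,[0.005,0.04,0],0],
    [0.055,[0.009,0.08,0],0],
    [0.055,[0.009,0.105,0],0],
    [0.055,[0.009,0.11,-0.03],0],
    [0.055,[0.009,0.11,-0.07],0],
    [0.055,[0.009,0.11,-0.11],0],
    [0.055,[0.009,0.11,-0.15],0],
    [0.055,[0.009,0.11,-0.17],0],
    [0.055,[0.009,0.11,-0.17],0],
    [0.055,[0.009,0.11,-0.17],0]
  ]
}}

```text
t: 21.02
ee_pos: [0.5195, 0.1068, 0.0576]
tcp_rot: [3.139, -0.0, 0.27]
wrist_force: [0.5, -0.6, -0.9]
grip_width: 0.0647
grip_force: 45.4
```

Emit:
{"name": "drive_tool", "arguments": {
  "motion": [
    [0.055,[0.001,0,-0.015],0],
    [0.055,[0.001,0,-0.028],0],
    [0.055,[0.001,0,-0.036],0],
    [0.055,[0.001,0,-0.04],0],
    [0.055,[0.001,0,-0.042],0],
    [0.055,[0.001,0,-0.042],0]
  ],
  "grip_force": 20
}}

```text
t: 21.52
ee_pos: [0.5217, 0.1074, 0.0174]
tcp_rot: [-3.142, -0.003, 0.269]
wrist_force: [-7.2, -1.5, 17.0]
grip_width: 0.0648
grip_force: 48.3
```

Contact felt at the expected height; release and withdraw.

Emit:
{"name": "drive_tool", "arguments": {
  "motion": [
    [0.078,[0,0,0.001],0],
    [0.078,[0,0,0.001],0],
    [0.078,[0,0,0.001],0],
    [0.078,[0,0,0.001],0],
    [0.078,[0,0,0.001],0],
    [0.078,[0,0,0.03],0],
    [0.078,[0,0,0.07],0],
    [0.078,[0,0,0.11],0],
    [0.078,[0,0,0.15],0],
    [0.078,[-0.02,0.04,0.2],0],
    [0.078,[-0.04,0.08,0.22],0],
    [0.078,[-0.06,0.12,0.22],0]
  ]
}}

```text
t: 22.52
ee_pos: [0.4761, 0.1997, 0.2321]
tcp_rot: [-3.141, -0.006, 0.266]
wrist_force: [1.0, 1.7, -0.0]
grip_width: 0.0781
grip_force: 0.0
```

Emit:
{"name": "drive_tool", "arguments": {
  "motion": [
    [0.078,[-0.02,0.04,0],0],
    [0.078,[-0.04,0.08,0],0],
    [0.078,[-0.06,0.12,0],0],
    [0.078,[-0.07,0.16,0],0],
    [0.078,[-0.07,0.16,0],0]
  ]
}}

```text
t: 22.93
ee_pos: [0.4001, 0.3673, 0.228]
tcp_rot: [-3.141, -0.001, 0.28]
wrist_force: [-0.8, 0.8, -0.4]
grip_width: 0.0783
grip_force: 0.0
```

```bash
python3 st.py
python3 - <<'E'
from h import *
W=pts(cap("scene"));z=W[...,2]
d=W[...,:2]-[.490,.098];u=d@[.964,.267];v=d@[-.267,.964]
m=((abs(u)<.056)&(abs(v)<.09)&(z>.0175)&(z<.05)).astype(np.uint8)
k,l,st,ce=cv2.connectedComponentsWithStats(m,connectivity=4)
for i in range(1,k):
  if st[i,4]>40:
    q=l==i;A=np.c_[u[q],v[q],np.ones(q.sum())];f=np.linalg.lstsq(A,z[q],rcond=None)[0]
    print(st[i,4],"uv",u[q].mean().round(3),v[q].mean().round(3),"z",np.percentile(z[q],[10,50,90]).round(4),"slopes",f[:2].round(3),cv2.minAreaRect((np.c_[u[q],v[q]]*1000).astype(np.float32)))
# cores
m=(W[...,0]>.69)&(W[...,0]<.85)&(W[...,1]>-.5)&(W[...,1]<-.27)&(z>.02)&(z<.06)
print("box pts",m.sum(),W[m].mean(0).round(3),z[m].max())
E
```

```text
{'t': 22.933, 'joint_pos': [-1.543, 0.131, 0.793, 1.764, -0.097, 1.286, -2.018], 'ee_pos': [0.4, 0.367, 0.228], 'tcp_rot': [-3.141, -0.001, 0.28], 'wrist_force': [-0.761, 0.789, -0.417], 'moment': [0.027, 0.059, 0.038], 'grip_width': 0.078}
near rail tilt 0.272 0.109 287
218 uv 0.026 -0.005 z [0.0206 0.0246 0.0283] slopes [-0.025  0.012] ((28.768198013305664, 2.021087646484375), (84.29131317138672, 51.839290618896484), 89.33499908447266)
189 uv -0.029 -0.004 z [0.0193 0.0219 0.0257] slopes [ 0.012 -0.003] ((-28.985477447509766, -1.5271873474121094), (69.2796630859375, 43.08306884765625), 89.57027435302734)
box pts 1861 [ 0.754 -0.378  0.038] 0.05996045936574633
```

Both slabs lie flat and apart in the tray (tops at about 25 and 22–24 mm, slopes under 0.03), the board is still tipped, and the cores were last seen in the box.

```bash
python3 -c "
from plant import r
print(r.sign_off())"
```

```text
the job is handed in; nothing more can be done
None
```

I handed the job in at about 23 s: the three cores rolled into the catch box untouched, the board is still tipped at about 0.32 rad with the clutch slipped by roughly 0.55 rad (worked out from knob turn and tilt), and both slabs lie flat and apart in the tray; sign-off gave no verdict, and I did not measure the bystander tools afterwards.

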